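# Lift a sawn bone slice with the flat lifter onto the rail stand

## Robot

A 6-joint arm with a two-finger parallel gripper is mounted at the origin on the work surface. World frame = base frame: x ahead of the robot, y to its left, z up, the work surface at z = 0. Lengths are in mm, angles in rad, forces in N, time in s.
With the tool pointing down it reaches from about 300 to 775 mm from the base axis. Payload 14.6 kg.
Tool frame: the origin (TCP) lies on the centre line of the jaws, within the pads' length; the fingertips stand 19 mm ahead of it and the grasp point (between the pads) is the TCP (bot.tip_reach is the distance from the TCP to the fingertips, in mm); z points along the fingers, y is the line along which they close (so a half turn about z gives the same grasp; the last joint's range is limited). The gripper opens to 85 mm and grips with 20 to 120 N. Pads are 22 mm wide; open, the fingers measure 114 mm over their backs; the gripper's body (76 mm by 85 mm) begins 54 mm behind the grasp point. The pads swing forward as they close: fully open they stand 13 mm farther back than shut.
Start: joints at [-1.335, 0.3, 1.521, -0, 1.321, -0.067], TCP at [164, -524.97, 250.281] pointing down, gripper open.
Joint ranges: [-3.03, 3.03], [-0.79, 2.21], [0.23, 2.52], [-1.04, 4.18], [0, 3.07], [-2.55, 2.55]. Speed limits (rad/s): [2.22, 2.22, 2.57, 3.14, 3.14, 3.14].

## Interface

Orientations are given as a unit quaternion [w, x, y, z].
In Python, from rig import bot gives the robot as it stands. Calls block until the motion is done:
- bot.move_to(position, orientation): joint-space move of the TCP to a pose.
- bot.servo_line(position, attitude=None, speed=150, until_force=None): straight line of the TCP; attitude=None keeps the orientation; speed is the mean speed in mm/s. With until_force (N) it stops when the force on the tool has changed by that much, and returns True; else False.
- bot.move_joints(angles): joint-space move.
- bot.move_gripper(opening, grip_force=None): finger opening in mm; grip_force is the grip in N (None keeps the last); returns when the fingers have stopped.
- bot.dwell(seconds).
- bot.ik(position, orientation): joint angles nearest the present ones, or None.
- bot.read_state(): the state.
- bot.read_camera(name): name is "scene" or "top"; returns a dict with "image" (384x512x3 uint8, blue, green, red), "depth" (384x512 float32, mm along the optical axis (not along the pixel's ray), 0 where there is no reading), "fovy" (degrees; the focal length in pixels is half the picture's height over the tangent of half this angle, whatever the lens; pixels are square), "cx", "cy" (the principal point, pixels), "k1" (the pictures are not rectified: a ray, as slopes to the right and down, at radius r is drawn at 1 + k1 r^2 times it, then the intrinsics apply), "eye" and "attitude" of the camera in the world. Camera axes: x right, y down, z forward; pixel columns grow to the right and rows downward; lengths in mm; the calibration is good to about 2 mm. A picture is of the moment at which its call begins.
A pose or a line that the arm cannot do raises bot.MotionError and nothing moves.
- bot.finish_job(): hands the job in; it is judged then, once.
The state is a dict: "clock": time; "joint_positions": joint angles; "qvel": joint speeds; "effort": joint torques, N m; "ee_pos": TCP position; "tool_rot": TCP orientation; "ft_force": force on the tool from outside, world axes, zero at the start; "moment": the same for the moment, N m; "grip_width": finger opening in mm; "grip_force": force on a finger pad.
Only numpy, scipy, OpenCV 4.12 (cv2) and the standard library are available. Lean on these libraries where they do the work, as an engineer would, in place of code of your own. Each camera call takes 0.05 s, during which the arm holds its last target. There are 200 camera calls.

## Task

Use the flat lifter to get under the kidney-shaped plastic bone slice that lies on the saw board (the board's stop bar will keep it from sliding away), lift it clear, and set it down on the rail stand, lying flat, centred, with its long side bridging both rails. Lower it onto the rails with the blade going down between them rather than dropping it, then draw the lifter out and leave it standing flat on the table, clear of the stand. Do not touch the slice with the gripper or any other part of the robot, do not let it fall on the table, and leave the other things where they are.

Things in the scene. Friction and masses are not known exactly. Their poses are not given: they have to be found in the camera images.
- lifter: the lifter: steel spatula with a black bar handle above its rear half, standing flat on its blade, 0.22 kg. Origin on the blade's underside below the grip's middle; x to the front edge, z up. Blade flat, 40 mm wide (y), 2.5 mm thick, x = -60 to 115 mm, then a 15 mm nose thinning to about 1.5 mm at the front edge, x = 130 mm. x = 50 to 130 mm is free to carry the slice
- lifter_grip (a point): centre of the lifter's bar handle, 46 mm above the blade's underside, at x = 0 of the lifter; same axes. The handle is 100 mm long (x = -55 to 45 mm), 22 mm wide, 35 to 57 mm above the underside, on two posts at x = -40 and 30 mm. Grasp it across its width (along y), from above
- lifter_tip (a point): middle of the blade's front edge, on the underside, at x = 130 mm of the lifter; same axes
- slice: ivory plastic bone slice, kidney-shaped, 54 mm (x) by 86 mm (y): two round lobes of radius 27 mm at y = +-16 mm; 10 mm thick, 0.05 kg. Origin at the centre of its underside. Lower edge bevelled all round (7 mm in, 4 mm up), so a thin edge gets under it. Loose on the board, 2 to 30 mm short of the stop bar, y roughly along it; pushed to the bar it squares up and the blade slips under
- saw_board: aluminium board fixed on the table, 150 mm (x) by 130 mm (y), 12 mm thick. Origin at the centre of its underside, z up; along its far edge (+x) runs a dark stop bar: near face at x = 61 mm, 14 mm wide, 6 mm above the board's top. The other three sides are open; bring the lifter in from the near side, along the board's +x
- stand: the rail stand, fixed: two aluminium rails along x, 90 mm long, 16 mm wide, tops 40 mm above the table, 54 mm gap between them (inner faces y = +-27 mm), on a base 100 x 90 x 4 mm. Origin at the centre of the base's underside, z up. The gap is open at the top and both ends: the 40 mm blade goes down between the rails, pointing along +x, and draws out along -x
- stand_top (a point): centre of the stand at the level of the rail tops (40 mm above the table); axes as the stand. The slice belongs with its origin here, its y across the rails
- bone_disc: bystander: round ivory plastic bone disc, 48 mm across, 14 mm thick, beyond the lifter; origin at the centre of its underside
- cut_guide: bystander: steel cutting block 50 x 70 x 18 mm, beyond the lifter; origin at the centre of its underside
- mallet: bystander: hammer lying at the left, 260 mm long; origin under its middle
- osteotome: bystander: wooden-handled bone chisel, 170 mm long, lying at the right; origin under its middle
- wrench: bystander: steel wrench, 140 mm long, lying at the right; origin under its middle
- screw_pot: bystander: small steel bowl, 80 mm across and 45 mm high, at the left; origin at the centre of its underside
Not all that is in view belongs to the job. What is shaped like the stand but blue is not meant.

How it is judged (in metres and radians):
On the way, in this order (a step that is already met when the one before it is completed fails the run):
1. the slice lies on the lifter's blade, lifted clear of the board (its underside at least 28 mm above the table), tilted less than about 14 degrees (x of slice in the frame of lifter between 0.06 and 0.135 m and y of slice in the frame of lifter between -0.025 and 0.025 m and contact force between lifter and slice above 0.1 N and height (world z) of slice above 0.028 m and angle between slice's own z axis and vertical below 0.25 rad and contact force between slice and saw_board below 0.05 N), for 0.2 s.
2. still on the blade, the slice is brought down over the rails: within 20 mm of the stand's centre and less than 8 mm above the rail tops (x of slice in the frame of lifter between 0.06 and 0.135 m and y of slice in the frame of lifter between -0.025 and 0.025 m and contact force between lifter and slice above 0.1 N and horizontal distance between slice and stand_top below 0.02 m and height (world z) of slice between 0.037 and 0.048 m), for 0.04 s.
At the end, for the whole second after the job is handed in: The slice rests level (3.4 deg) on both rails, centred within 15 mm, its long side within 14 deg of square across them; the lifter is off it, flat on the table, its front edge over 70 mm from the stand's centre; both at rest (horizontal distance between slice and stand_top below 0.015 m and height (world z) of slice between 0.0375 and 0.043 m and angle between slice's own z axis and vertical below 0.06 rad and angle between the y axis of slice and the y axis of stand, either way round below 0.25 rad and contact force between slice and stand above 0.1 N and contact force between slice and lifter below 0.05 N and linear speed of each of slice, lifter below 0.02 m/s and height (world z) of lifter below 0.003 m and angle between lifter's own z axis and vertical below 0.05 rad and horizontal distance between lifter_tip and stand above 0.07 m); the robot touches nothing.
It fails at once if the robot touches the slice (contact force between any of the fingers, the arm and slice above 0.3 N).
It fails at once if the slice falls to the table (height (world z) of slice below 0.007 m).
It fails at once if a bystander is moved more than 25 mm (distance of any of bone_disc, cut_guide, mallet, osteotome, wrench, screw_pot from where it was at the start of the episode above 0.025 m).
It also fails if it takes over 64 s, if anything falls off the work surface, if the arm or the gripper's body presses on something with over 40 N, if the wrist force passes 120 N, or if a joint passes its speed limit or range.

## Working session

There is one attempt and no reset: what is moved stays moved. The work goes in short steps, each a Python script; the robot and the scene stay as the last script left them, time stands still between calls to the robot, and variables do not carry over. Pictures are saved under pics/ and viewed, at most 10 in all, crops included, and the job is handed in when it is done.

```bash
ls; mkdir -p pics; cat > h.py <<'E'
import numpy as np, cv2
from scipy.spatial.transform import Rotation as R
from rig import bot
def cam(n):
    c=bot.read_camera(n); c['f']=192/np.tan(np.radians(c['fovy'])/2)
    w,x,y,z=c['attitude']; c['R']=R.from_quat([x,y,z,w]).as_matrix(); return c
def rays(c,uv):
    f=c['f']; K=np.array([[f,0,c['cx']],[0,f,c['cy']],[0,0,1]])
    p=cv2.undistortPoints(np.array(uv,float).reshape(-1,1,2),K,np.array([c['k1'],0,0,0.]),).reshape(-1,2)
    return np.c_[p,np.ones(len(p))]
def onplane(c,uv,z):
    d=rays(c,uv)@c['R'].T; e=np.array(c['eye'])
    return e+d*((z-e[2])/d[:,2])[:,None]
def cloud(c):
    v,u=np.mgrid[0:384,0:512]; d=rays(c,np.c_[u.ravel(),v.ravel()])
    P=(d*c['depth'].reshape(-1,1))@c['R'].T+np.array(c['eye'])
    P[c['depth'].ravel()==0]=np.nan
    return P.reshape(384,512,3)
E
python3 - <<'E'
from h import *
for n in('top','scene'):
    c=cam(n); np.savez('%s.npz'%n,**c)
    cv2.imwrite('pics/%s.png'%n,cv2.resize(c['image'],(768,576),interpolation=cv2.INTER_CUBIC))
    print(n,c['fovy'],c['cx'],c['cy'],c['k1'],c['eye'],c['attitude'])
E
```

```text
pics
top 55.32232083681795 249.98901627292588 196.64556174014956 0.03886855849806944 [ 527.68078504  -70.86155517 1239.99926781] [ 0.02694802 -0.7035114   0.70986129 -0.02103508]
scene 49.557204061747434 263.2165076863873 192.4318944706638 -0.05352826921923973 [1750.74612811  -93.617025   1041.68799148] [-0.30665778  0.63698795  0.64347    -0.29351955]
```

View pics/top.png

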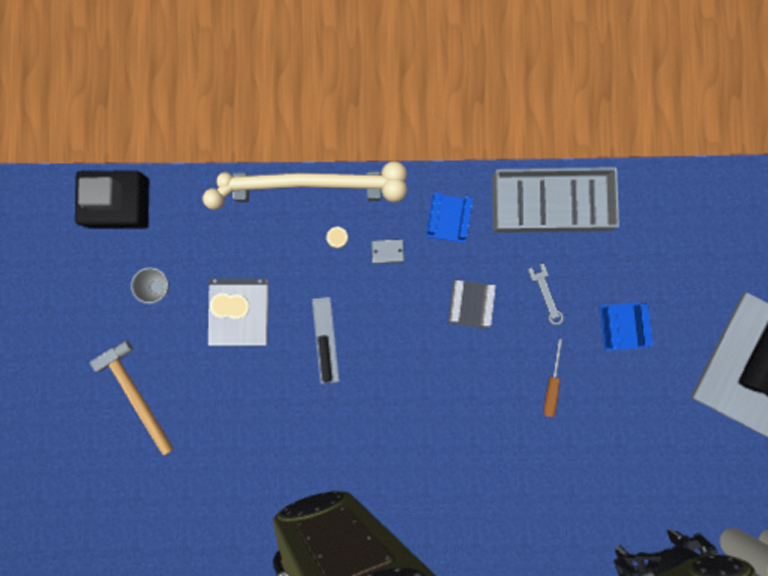

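View pics/scene.png

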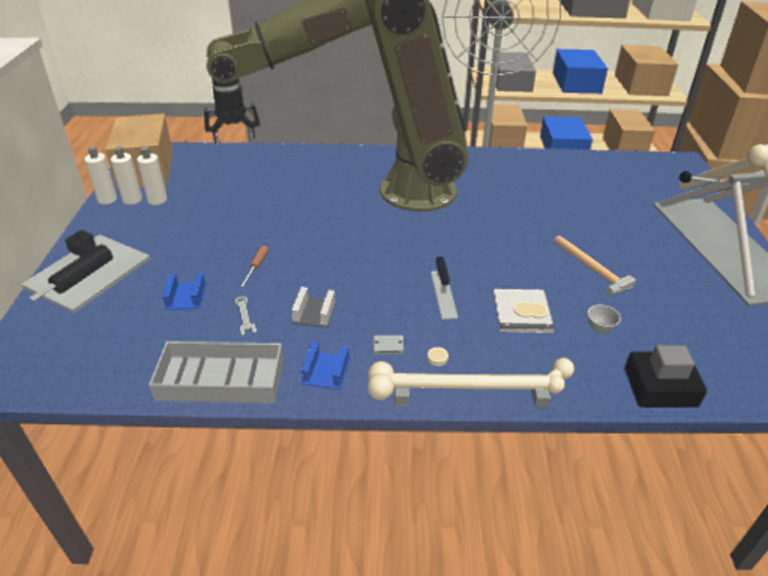

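Top view, in 768x576 pixels: the lifter is at (325,340), the slice at (229,306) on the board at (238,312), and the bright aluminium stand at (472,303). There are three stand-shaped things: (472,303) in aluminium, and (450,217) and (627,326) in blue. The aluminium one fits the description. Next I'll measure and check it in one crop.

```bash
python3 - <<'E'
from h import *
c=dict(np.load('top.npz')); im=c['image']; P=cloud(c)
hsv=cv2.cvtColor(im,cv2.COLOR_BGR2HSV); H,S,V=[a.astype(int) for a in cv2.split(hsv)]
notblue=~((H>100)&(H<125)&(S>110))
def comp(mask,seed,win):
    m=np.zeros(mask.shape,np.uint8); x0,y0,x1,y1=win; m[y0:y1,x0:x1]=mask[y0:y1,x0:x1]
    n,l,s,_=cv2.connectedComponentsWithStats(m); k=1+np.argmax(s[1:,4]); return (l==k).astype(np.uint8)
def rect(m,z):
    cs,_=cv2.findContours(m,cv2.RETR_EXTERNAL,cv2.CHAIN_APPROX_NONE); p=max(cs,key=len).reshape(-1,2)
    w=onplane(c,p,z)[:,:2]; r=cv2.minAreaRect(w.astype(np.float32)); b=cv2.boxPoints(r)
    return np.round(r[0],1),np.round(r[1],1),round(r[2],2),b.round(1).tolist()
vis=im.copy()
for n,win,z,mk in [('board',(132,180,185,236),12,notblue),('slice',(136,190,172,216),22,(H>10)&(H<35)&(S>35)&(V>150)),
  ('lifter',(200,190,232,262),2.5,notblue),('handle',(200,190,232,262),57,notblue&(V<70)),
  ('stand',(295,180,335,225),20,notblue),('rails',(295,180,335,225),40,notblue&(V>140)),('disc',(212,145,235,168),14,notblue),('cut',(242,155,275,180),18,notblue)]:
    m=comp(mk,None,win); print(n,m.sum(),'medz',np.nanmedian(P[m>0][:,2]).round(1),*rect(m,z))
    cs,_=cv2.findContours(m,cv2.RETR_EXTERNAL,cv2.CHAIN_APPROX_NONE); cv2.drawContours(vis,cs,-1,(0,0,255),1)
s=comp(notblue&(V>140),None,(295,180,335,225))
b=(notblue&(V>140)).astype(np.uint8); q=np.zeros_like(b); q[180:225,295:335]=b[180:225,295:335]
n,l,st,_=cv2.connectedComponentsWithStats(q)
for k in range(1,n):
    if st[k,4]>60: print('railcomp',st[k],rect((l==k).astype(np.uint8),40))
cr=np.vstack([cv2.resize(np.hstack([a[170:264,130:235],a[170:264,285:345]]),None,fx=4,fy=3.15*4/3.15,interpolation=cv2.INTER_NEAREST) for a in (im,)]+[cv2.resize(np.hstack([vis[175:225,130:235],vis[175:225,285:345]]),None,fx=4,fy=4,interpolation=0)])
print(cr.shape); cv2.imwrite('pics/crop.png',cr)
E
```

```text
board 1814 medz 11.7 [577.9 246.8] [134.  150.9] 89.49 [[501.79998779296875, 180.5], [652.7000122070312, 179.10000610351562], [653.9000244140625, 313.1000061035156], [503.0, 314.3999938964844]]
slice 294 medz 21.1 [589.7 261.8] [80.6 44.1] 85.04 [[564.2000122070312, 223.5], [608.0999755859375, 219.6999969482422], [615.0999755859375, 300.0], [571.2000122070312, 303.8999938964844]]
lifter 745 medz 2.3 [513.3  52.7] [191.   44.2] 5.69 [[416.1000061035156, 65.30000305175781], [420.3999938964844, 21.299999237060547], [610.5, 40.20000076293945], [606.0999755859375, 84.19999694824219]]
handle 174 medz 55.6 [473.1  47.5] [95.9 18.5] 5.68 [[424.5, 51.900001525878906], [426.29998779296875, 33.5], [521.7999877929688, 43.0], [519.9000244140625, 61.400001525878906]]
stand 864 medz 5.0 [ 590.3 -274.6] [96.6 99.6] 81.6 [[533.9000244140625, -315.1000061035156], [632.5, -329.6000061035156], [646.5999755859375, -234.10000610351562], [548.0999755859375, -219.5]]
rails 168 medz 38.3 [ 586.2 -308.6] [19.3 93.2] 81.65 [[538.7000122070312, -311.3999938964844], [630.9000244140625, -324.8999938964844], [633.
[... 243 characters left out ...]
19.2000122070312, 49.599998474121094]]
cut 332 medz 16.5 [708.7 -88.7] [73.9 50.8] 89.44 [[683.0, -125.4000015258789], [733.7999877929688, -125.9000015258789], [734.5, -52.0], [683.7000122070312, -51.5]]
railcomp [300 186   9  29 156] (array([ 597. , -239.4]), array([18.2, 92. ]), 81.86, [[550.2000122070312, -241.89999389648438], [641.2000122070312, -255.0], [643.7999877929688, -236.89999389648438], [552.7000122070312, -223.89999389648438]])
railcomp [322 189   9  29 168] (array([ 586.2, -308.6]), array([19.3, 93.2]), 81.65, [[538.7000122070312, -311.3999938964844], [630.9000244140625, -324.8999938964844], [633.7000122070312, -305.79998779296875], [541.5, -292.29998779296875]])
(576, 660, 3)
```

View pics/crop.png

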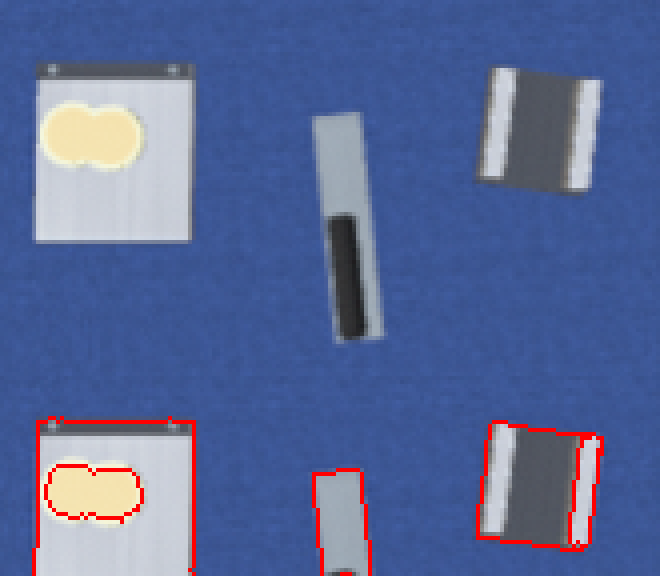

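The crop confirms the aluminium stand at full-resolution pixel (315,203), with its rails running at about -8°. The slice lies about 22 mm short of the stop bar, and the lifter is yawed 5.7°. I'll grasp it now.

```bash
cat >> h.py <<'E'
FL=0
def q(yaw,pitch=0):  # yaw,deg of lifter; tool down
    r=R.from_euler('z',yaw,degrees=True)*R.from_euler('y',pitch,degrees=True)*R.from_euler('x',180,degrees=True)*R.from_euler('z',FL,degrees=True)
    x,y,z,w=r.as_quat(); return [w,x,y,z]
def tip2grip(tip,yaw,z,d=130):
    a=np.radians(yaw); return [tip[0]-d*np.cos(a),tip[1]-d*np.sin(a),z+46]
def st():
    s=bot.read_state(); print('t',round(s['clock'],2),'p',np.round(s['ee_pos'],1),'F',np.round(s['ft_force'],1),'M',np.round(s['moment'],2),'w',round(s['grip_width'],1),'gf',round(float(np.max(s['grip_force'])),1),'j',np.round(s['joint_positions'],2)); return s
E
python3 - <<'E'
import h; from h import *
st()
for f in (0,180):
    h.FL=f
    print(f,[None if (j:=bot.ik(p,q(y))) is None else np.round(j,2) for p,y in [([478.3,48.6,46],5.7),([418,262,100],-.5),([509,262,58],-.5),([495,-260,100],-8.2),([383,-244,46],-8.2)]])
E
```

```text
t 0.1 p [ 164.  -524.8  249.8] F [-0.2 -0.2  0.6] M [-0.01 -0.02 -0.01] w 85.4 gf 0.0 j [-1.33  0.3   1.52  0.    1.32 -0.07]
0 [array([ 0.03,  0.44,  1.88, -0.  ,  0.82,  1.5 ]), array([ 0.49,  0.36,  1.82, -0.  ,  0.95,  2.07]), array([ 0.41,  0.58,  1.62, -0.  ,  0.95,  1.99]), array([-0.55,  0.49,  1.64, -0.  ,  1.02,  1.16]), array([-0.65,  0.39,  1.95, -0.  ,  0.8 ,  1.07])]
180 [array([ 0.03,  0.44,  1.88, -0.  ,  0.82, -1.65]), array([ 0.49,  0.36,  1.82, -0.  ,  0.95, -1.08]), array([ 0.41,  0.58,  1.62, -0.  ,  0.95, -1.15]), array([-0.55,  0.49,  1.64, -0.  ,  1.02, -1.98]), array([-0.65,  0.39,  1.95, -0.  ,  0.8 , -2.08])]
```

```bash
python3 - <<'E'
from h import *
bot.move_to([478.3,48.6,130],q(5.7))
bot.servo_line([478.3,48.6,47],speed=120,until_force=8); st()
bot.move_gripper(15,100); st()
bot.servo_line([478.3,48.6,110],speed=100); st()
bot.move_to([418,262,110],q(-.5)); bot.dwell(.3); st()
for n in('top','scene'):
    c=cam(n); np.savez(n+'2.npz',**c)
    cr=c['image'][150:290,90:290] if n=='top' else c['image'][100:250,250:450]
    cv2.imwrite('pics/%s2.png'%n,cv2.resize(cr,None,fx=3.5,fy=3.5,interpolation=cv2.INTER_CUBIC))
E
```

```text
t 3.31 p [478.7  48.6  47.6] F [-0.1  1.2  0.6] M [-0.02  0.05  0.02] w 85.7 gf 0.0 j [0.02 0.43 1.88 0.   0.83 1.5 ]
t 3.92 p [478.5  48.5  47.4] F [-1.8 -2.1  5.6] M [-0.13  0.24  0.  ] w 20.5 gf 99.1 j [ 0.02  0.43  1.88 -0.    0.83  1.5 ]
t 4.7 p [477.9  48.6 109.4] F [ 0.2 -0.5 -3.1] M [-0.03  0.06 -0.01] w 20.5 gf 97.8 j [0.03 0.32 1.85 0.   0.97 1.5 ]
t 5.89 p [418.4 261.3 110. ] F [ 0.3 -0.6 -1.7] M [ 0.04 -0.01 -0.01] w 20.7 gf 97.8 j [ 0.48  0.35  1.82 -0.    0.98  2.06]
```

View pics/scene2.png

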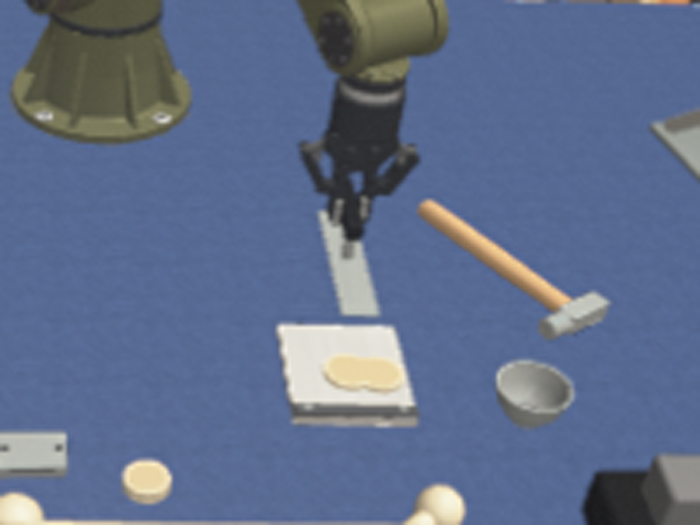

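View pics/top2.png

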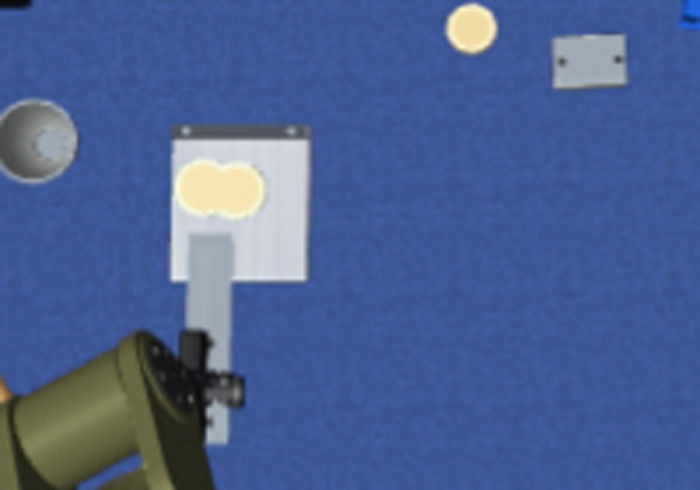

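The lifter is held level and straight, with its front edge at crop pixel (211,234) and aimed at the middle of the slice, about (220,188). I'll check pitch by depth and touch down on the board.

```bash
python3 - <<'E'
from h import *
c=dict(np.load('top2.npz')); P=cloud(c)
B=P[218:250,146:155].reshape(-1,3); B=B[(B[:,2]>40)&(B[:,2]<90)]
a=np.polyfit(B[:,0],B[:,2],1); b=np.polyfit(B[:,1],B[:,2],1); print(len(B),'pitch slope',a,'roll',b[0],B.mean(0))
im=c['image'];hsv=cv2.cvtColor(im,cv2.COLOR_BGR2HSV)
# tip corners
g=np.load('top2.npz')['image'][210:225,135:165].astype(int).sum(2); print(g[:, 11:21])
hit=bot.servo_line([418,262,50],speed=40,until_force=2.5); print(hit); st()
E
```

```text
269 pitch slope [-1.04678492e-02  6.92961480e+01] roll -0.04193552225320035 [495.6343071  258.2891879   64.10792288]
[[708 697 664 696 707 661 683 706 701 679]
 [680 689 678 641 613 623 657 687 702 710]
 [642 652 647 626 607 625 630 646 656 673]
 [633 640 632 627 626 629 628 627 626 630]
 [637 637 634 626 628 632 633 630 631 627]
 [638 635 634 631 627 632 630 631 627 626]
 [586 588 587 581 584 586 584 579 581 584]
 [524 523 523 522 524 523 519 521 519 522]
 [507 506 507 510 505 506 504 505 501 509]
 [509 511 511 511 510 507 514 514 509 509]
 [519 516 522 520 519 521 517 518 516 518]
 [520 524 520 520 521 517 513 513 514 519]
 [520 523 519 519 519 515 514 513 507 517]
 [521 523 521 518 521 512 514 512 507 516]
 [521 525 523 520 519 509 517 514 513 516]]
True
t 7.15 p [417.9 262.   58.4] F [-1.6 -0.7  6.3] M [-0.12 -0.55 -0.09] w 20.4 gf 99.1 j [ 0.49  0.43  1.84 -0.    0.86  2.07]
```

```bash
python3 - <<'E'
from h import *
bot.servo_line([418,262,59],speed=20); st()
hit=bot.servo_line([470,261.5,59],speed=40,until_force=15); print(hit); st()
hit=hit or bot.servo_line([514,261.2,59],speed=25,until_force=12); print(hit); st()
c=cam('top'); np.savez('top3.npz',**c); d=cam('scene')
a=cv2.resize(c['image'][170:250,120:200],(400,400),interpolation=2); b=cv2.resize(d['image'][175:225,315:385],(560,400),interpolation=2)
cv2.imwrite('pics/push.png',cv2.resize(np.hstack([a,b]),(790,329)))
E
```

```text
t 7.4 p [418.3 262.1  59.1] F [ 1.7  1.5 -0.6] M [ 0.1  -0.51  0.02] w 20.5 gf 98.2 j [ 0.49  0.43  1.84 -0.    0.87  2.07]
False
t 8.85 p [470.5 261.6  59.4] F [-5.2 -0.4  8. ] M [ 0.07  0.46 -0.01] w 20.5 gf 99.5 j [0.44 0.51 1.71 0.   0.92 2.02]
True
t 10.26 p [509.2 261.4  59.5] F [-2.9 -1.   6.9] M [ 0.09  0.29 -0.03] w 20.5 gf 99.1 j [0.41 0.57 1.61 0.   0.96 1.99]
```

View pics/push.png

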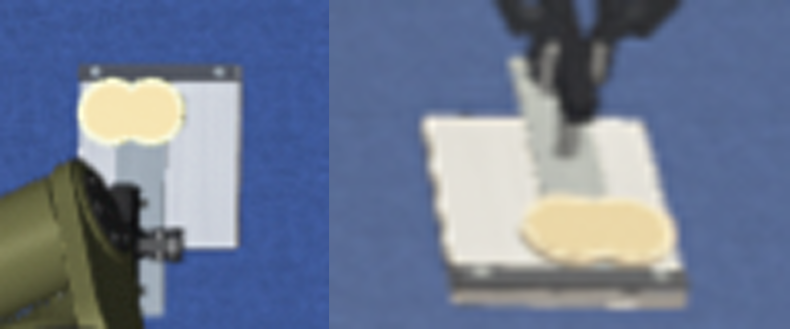

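The slice now sits squared against the bar at (131,111), with the blade under it. The slice is a little to the left of the blade's centre line. I'll lift and measure the offset.

```bash
python3 - <<'E'
from h import *
bot.servo_line([507.5,261.4,63],speed=15); bot.servo_line([507,261.4,110],speed=50); bot.dwell(.3); st()
c=cam('top'); np.savez('top4.npz',**c); im=c['image']; P=cloud(c)
H,S,V=[a.astype(int) for a in cv2.split(cv2.cvtColor(im,cv2.COLOR_BGR2HSV))]
m=((H>10)&(H<35)&(S>35)&(V>150)).astype(np.uint8); k=np.zeros_like(m); k[175:215,130:180]=m[175:215,130:180]
z=np.nanmedian(P[k>0][:,2]); cs,_=cv2.findContours(k,0,1); p=max(cs,key=len).reshape(-1,2)
w=onplane(c,p,z)[:,:2].astype(np.float32); print('slice z',z,cv2.minAreaRect(w), cv2.boundingRect(k))
sp=P[k>0]; print('tilt',np.linalg.lstsq(np.c_[sp[:,:2]-sp[:,:2].mean(0),np.ones(len(sp))],sp[:,2],rcond=None)[0])
d=cam('scene')
a=cv2.resize(im[160:250,110:200],(400,400),interpolation=2); b=cv2.resize(d['image'][155:225,300:385],(480,400),interpolation=2)
cv2.imwrite('pics/lift.png',cv2.resize(np.hstack([a,b]),(790,359)))
E
```

```text
t 12.16 p [507.  261.4 109.8] F [-0.2  0.5 -2.4] M [0.01 0.1  0.02] w 20.5 gf 98.1 j [0.41 0.5  1.59 0.   1.05 1.99]
slice z 73.39566498007707 ((610.5536499023438, 265.4468078613281), (79.6447982788086, 47.97893524169922), 89.48194122314453) (135, 189, 26, 16)
 ** On entry to DLASCL parameter number  4 had an illegal value
 ** On entry to DLASCL parameter number  4 had an illegal valueTraceback (most recent call last):
  File "<stdin>", line 8, in <module>
    x, resids, rank, s = _umath_linalg.lstsq(a, b, rcond,
                         ~~~~~~~~~~~~~~~~~~~^^^^^^^^^^^^^
                                             signature=signature)
                                             ^^^^^^^^^^^^^^^^^^^^
    raise LinAlgError("SVD did not converge in Linear Least Squares")
numpy.linalg.LinAlgError: SVD did not converge in Linear Least Squares
```

The slice is lifted on the blade at x≈103 and y≈+5 mm in the lifter frame. I'll carry it above the stand with the blade centred between the rails, and check there.

```bash
python3 - <<'E'
from h import *
Y=-8.2; a=np.radians(Y); Rm=np.array([[np.cos(a),-np.sin(a)],[np.sin(a),np.cos(a)]])
t=np.array([591.6,-274.0])-Rm@[103.5,0.5]; print(t)
bot.servo_line([*t,115],q(Y),speed=90); bot.dwell(.4); st()
c=cam('top'); np.savez('top5.npz',**c); im=c['image']; P=cloud(c)
H,S,V=[x.astype(int) for x in cv2.split(cv2.cvtColor(im,cv2.COLOR_BGR2HSV))]
m=((H>10)&(H<35)&(S>35)&(V>150)).astype(np.uint8); k=np.zeros_like(m); k[175:230,285:345]=m[175:230,285:345]
z=np.nanmedian(P[k>0][:,2]); cs,_=cv2.findContours(k,0,1); p=max(cs,key=len).reshape(-1,2)
w=onplane(c,p,z)[:,:2].astype(np.float32); print('slice z',z,cv2.minAreaRect(w))
d=cam('scene')
A=cv2.resize(im[165:255,275:365],(400,400),interpolation=2); b=cv2.resize(d['image'][150:235,160:262],(480,400),interpolation=2)
cv2.imwrite('pics/above.png',cv2.resize(np.hstack([A,b]),(790,359)))
E
```

```text
[ 489.08684563 -259.73279348]
t 18.55 p [ 489.1 -259.7  115. ] F [-0.6 -0.9 -2.7] M [0.04 0.05 0.04] w 20.5 gf 98.2 j [-0.55  0.46  1.64  0.    1.04  1.16]
slice z 78.91242474149135 ((592.6904907226562, -270.3176574707031), (83.5156478881836, 52.130680084228516), 83.77000427246094)
```

View pics/above.png

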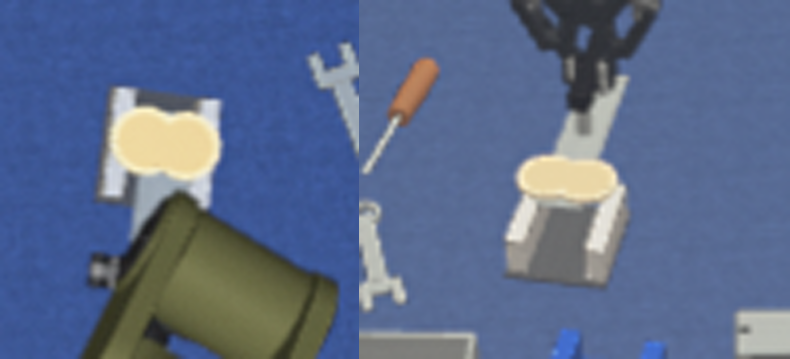

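The slice sits centred over the stand at (165,143), square across both rails, with the blade between them. I'll lower it, draw the lifter out and stand it on the table.

```bash
python3 - <<'E'
from h import *
p=[489.1,-259.7]; u=np.array([np.cos(np.radians(-8.2)),np.sin(np.radians(-8.2))])
h1=bot.servo_line([*p,95],speed=50)
h2=bot.servo_line([*p,70],speed=20,until_force=6); print(h2); s=st()
if h2: raise SystemExit
b=np.array(p)-u*108
h3=bot.servo_line([*b,70],speed=50,until_force=8); print('draw',h3); st()
c=cam('top'); np.savez('top6.npz',**c); im=c['image']; P=cloud(c)
H,S,V=[x.astype(int) for x in cv2.split(cv2.cvtColor(im,cv2.COLOR_BGR2HSV))]
m=((H>10)&(H<35)&(S>35)&(V>150)).astype(np.uint8); k=np.zeros_like(m); k[175:230,285:345]=m[175:230,285:345]
z=np.nanmedian(P[k>0][:,2]); cs,_=cv2.findContours(k,0,1); q_=max(cs,key=len).reshape(-1,2)
w=onplane(c,q_,50)[:,:2].astype(np.float32); print('slice z',z,cv2.minAreaRect(w))
A=cv2.resize(im[165:255,275:365],(400,400),interpolation=2); d=cam('scene'); B=cv2.resize(d['image'][150:235,160:262],(480,400),interpolation=2)
cv2.imwrite('pics/drawn.png',cv2.resize(np.hstack([A,B]),(790,359)))
E
```

```text
False
t 20.6 p [ 489.2 -259.8   70.1] F [ 0.9  0.4 -3.1] M [-0.02 -0.02 -0.02] w 20.7 gf 98.2 j [-0.55  0.52  1.67 -0.    0.95  1.16]
draw False
t 22.91 p [ 382.3 -244.3   70. ] F [-0.2  0.4 -2.7] M [ 0.04 -0.01 -0.01] w 20.3 gf 98.2 j [-0.65  0.34  1.95  0.    0.85  1.06]
slice z 49.15530153378222 ((591.9292602539062, -272.4078369140625), (85.85169219970703, 54.595130920410156), 79.90869903564453)
```

View pics/drawn.png

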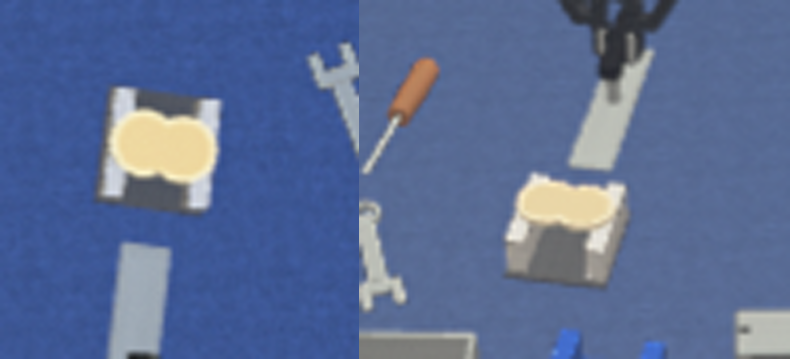

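The slice at (163,146) lies flat on both rails and centred, and the lifter is clear of the stand. I'll set the lifter down and release it.

```bash
python3 - <<'E'
from h import *
p=[377.3,-243.6]
bot.servo_line([*p,54],speed=60)
print(bot.servo_line([*p,44],speed=15,until_force=3)); s=st()
bot.move_gripper(60); bot.dwell(.3); bot.move_gripper(85); st()
bot.servo_line([*p,150],speed=80); bot.servo_line([300,-60,250],speed=150); bot.dwell(.3); st()
c=cam('top'); im=c['image']; P=cloud(c)
B=P[205:262,290:335].reshape(-1,3); d=cam('scene')
A=cv2.resize(im[165:265,265:365],(400,400),interpolation=2); B=cv2.resize(d['image'][145:235,160:268],(480,400),interpolation=2)
cv2.imwrite('pics/end.png',cv2.resize(np.hstack([A,B]),(790,359)))
E
```

```text
True
t 23.93 p [ 377.4 -243.7   47.4] F [-1.2  1.5  6.7] M [ 0.19  0.18 -0.01] w 20.7 gf 99.4 j [-0.65  0.38  1.97 -0.    0.8   1.06]
t 25.06 p [ 377.  -243.4   46.9] F [ 0.7 -0.5 -0.3] M [ 0.02 -0.01 -0.06] w 84.8 gf 0.0 j [-0.65  0.38  1.97 -0.    0.8   1.06]
t 28.43 p [300.  -60.1 249.9] F [-0.2  1.4 -0.9] M [-0.04  0.02  0.02] w 84.8 gf 0.0 j [-0.32 -0.28  2.11  0.    1.32  1.4 ]
```

View pics/end.png

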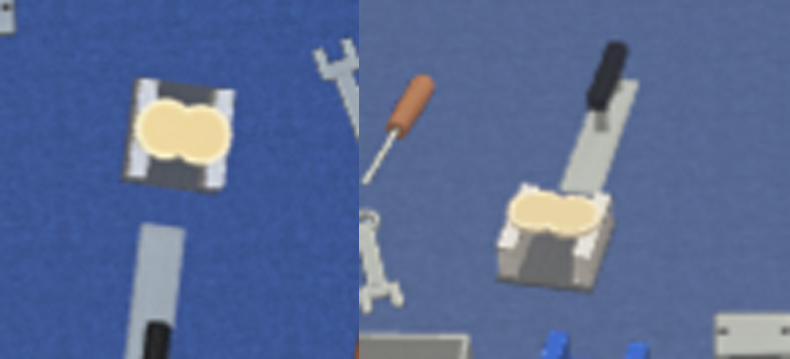

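The slice rests on both rails at (183,131). The lifter stands flat on the table with its front edge at (162,227), about 85 mm from the stand's centre. I'll hand the job in.

```bash
python3 -c "
from rig import bot; print(bot.finish_job())"
```

```text
the job is handed in; nothing more can be done
None
```

I handed the job in: at the last look the slice lay flat and centred across both rails, and the lifter stood flat on the table about 85 mm from the stand's centre; the hand-in returned no verdict.

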